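# Put three gas-bench parts back on their own test stands

## Task

The three gas parts on the bench stand on each other's test stands. Put each in the middle of the seat of its own stand, upright: the round filter on the stand with the copper pipe loop, the rectangular valve block on the stand with the dial gauge, and the slim sensor on the stand with the black readout box. Use the empty black rubber mat as the free spot: park a part upright in its middle and let go of it until its own stand is free; never tip a part over, and leave the cup, the brass collar and the bottle where they stand.

Things in the scene. Friction and masses are not known exactly. Their poses are not given: they have to be found in the camera images.
- filter_center (a point): Gas filter, loose: plain round aluminium canister 44 mm in diameter with a dark band, and a brass nipple 14 mm in diameter on its top; 70 mm tall overall (the canister itself 60 mm, its top edge bevelled from 56 mm up). About 0.2 kg. The point lies on its axis, half-way up (35 mm above its underside); z up.
- block_center (a point): Valve block, loose: rectangular aluminium block 60 mm (its x) by 36 mm (its y) by 46 mm high, with two brass ports 16 mm in diameter that rise 8 mm above its top, 54 mm tall overall. About 0.3 kg. The point lies on its vertical centre line 27 mm above its underside; x along the 60 mm side, z up. At the start its x lies within 0.2 rad of the x of the stand it is on.
- sensor_center (a point): Pressure sensor, loose: slim steel part, 84 mm tall: hexagonal foot 42 mm across its corners and 14 mm high, then a round stem 26 mm in diameter up to 64 mm, then a black connector 16 mm in diameter. About 0.16 kg. The point lies on its axis, half-way up (42 mm above its underside); z up.
- pipe_stand_seat (a point): Stand with the copper pipe loop, fixed: grey plate 153 mm (its x) by 100 mm (its y), 12 mm thick, with a round steel seat 72 mm in diameter and 6 mm high. The point is the middle of the seat's top, 18 mm above the table; z up, x towards the pipe loop. The plate reaches from 48 mm before the point to 105 mm beyond it along x. The flat zigzag copper pipe fills x = 64 to 103 mm, y = -40 to 40 mm, up to 20 mm above the seat.
- gauge_stand_seat (a point): Stand with the dial gauge, fixed: same plate and seat as the pipe stand. The point is the middle of the seat's top, 18 mm above the table; z up, x towards the gauge. The round white-faced gauge, 52 mm in diameter, tilted to face up and towards the seat, fills x = 56 to 110 mm, y = -26 to 26 mm, up to 42 mm above the seat.
- readout_stand_seat (a point): Stand with the black readout box, fixed: same plate and seat as the pipe stand. The point is the middle of the seat's top, 18 mm above the table; z up, x towards the box. The black box with a pale blue window on top fills x = 63 to 103 mm, y = -43 to 43 mm, up to 32 mm above the seat.
- mat_top (a point): Empty black rubber mat, fixed, 120 mm square and 4 mm thick, the free spot. The point is the middle of its top, 4 mm above the table; z up.
- cup: Bystander: small white ceramic cup, 44 mm across and 40 mm high, origin at the centre of its underside. Leave it.
- collar: Bystander: brass collar (thick ring), 40 mm in diameter and 22 mm high, origin at the centre of its underside. Leave it.
- bottle: Bystander: amber bottle, 48 mm in diameter and 100 mm tall, origin at the centre of its underside. Leave it.
Not all that is in view belongs to the job. Leave any green look-alike of the part that bears pipe_stand_seat alone. What is shaped like the part that bears block_center but purple is not meant.

How it is judged:
By the outcome, as a careful person would: the job done as asked, in the order asked, and still so for the second after the job is handed in, with the robot touching nothing.
It also fails if it takes over 112 s, if anything falls off the work surface, if the arm or the gripper's body presses on something with over 40 N, if the wrist force passes 120 N, or if a joint passes its speed limit or range.

## Robot

A 6-joint arm with a two-finger parallel gripper is mounted at the origin on the work surface. World frame = base frame: x ahead of the robot, y to its left, z up, the work surface at z = 0. Lengths are in mm, angles in rad, forces in N, time in s.
With the tool pointing down it reaches from about 300 to 775 mm from the base axis. Payload 14.6 kg.
Tool frame: the origin (TCP) lies between the finger pads; the fingertips stand 19 mm ahead of it and the grasp point (between the pads) is the TCP; z points along the fingers, y is the line along which they close (so a half turn about z gives the same grasp; the last joint's range is limited). The gripper opens to 94 mm and grips with 3 to 60 N. Pads are 16 mm wide; open, the fingers measure 119 mm over their backs; the gripper's body (75 mm by 177 mm) begins 78 mm behind the grasp point.
Start: joints at [1.223, 0.3, 1.521, -0, 1.321, -0.067], TCP at [152.416, 528.449, 198.146] pointing down, gripper open.
Joint ranges: [-3.03, 3.03], [-0.79, 2.21], [0.23, 2.52], [-1.04, 4.18], [0, 3.07], [-2.55, 2.55]. Speed limits (rad/s): [2.22, 2.22, 2.57, 3.14, 3.14, 3.14].

## Interface

Orientations are given as [roll, pitch, yaw] about the fixed x, y, z axes, in that order (R = Rz(yaw) Ry(pitch) Rx(roll)).
In Python, from cell import monitor, imaging, job, find_in, trace gives the robot as it stands. The module is installed in compiled form; this text tells all that it offers.
- The arm moves only by the tool arm_command, never from a script. Its argument "steps" is a list of rows, each a list of 5 numbers: the opening, from 0 (shut) to 1 (fully open), then the shift along the tool's x, y, z in mm, then the turn about the tool's z in degrees. In form: [[gripper, dx, dy, dz, turn], ...]. A call has 1 to 20 rows; each row is the pose to reach, as a shift and turn from the pose commanded when the call began, along the tool's axes at that moment; what a row does not reach only later rows make up. A row lasts 1/8 s, in which the tool goes at most 62.5 mm and 10.7 degrees, less where a joint would pass 70% of its speed; a pose out of reach is approached as far as the arm can. A call with a gripper value outside its range is refused whole. The fingers move at their own pace and stop on an object; "force" is the grip in N (left out, the last holds). Time passes only in rows, so rows that repeat a pose let the fingers close. It gives the time, the measured TCP pose, the force, the opening and the grip force at its end, in the units of the state.
- monitor.read_state(): the state, without advancing time (a new reading comes with each control period).
- imaging.camera(name): name is "scene" or "side" or "wrist"; returns a dict with "img" (480x640x3 uint8, red, green, blue), "mtx" (3x3 intrinsics, pixels), "D" ([k1, k2, p1, p2, k3] as OpenCV has them; the pictures are not rectified), "view" (4x4, takes a point from world to camera coordinates). Camera axes: x right, y down, z forward; pixel columns grow to the right and rows downward; lengths in mm; the calibration is good to about 2 mm. A picture is of the moment at which its call begins. There is no depth.
- job.sign_off(): hands the job in; it is judged then, once.
Trained networks look in a picture, given as the dict that the camera call returned (one of the last four; its "shot" number tells which), for a name from the list of things; names that differ only in an ending like _2 or _b are one class to them, and where a whole thing is asked for, a point or a joint stands for the part that bears it (a point fixed in the world has none). Each returns a list of dicts, best first, with "p" (0 to 1); they miss things now and then, are a little off and sometimes report something else, mostly with a low value. They report only what shows in the picture. A call takes as long as a camera call. They do not tell look-alikes from the thing itself.
- find_in(picture, target): "rect" ([centre column, centre row, width, height] in pixels, round what is visible of it).
- trace(picture, target): "region" (480x640 bool, what is visible of it) and "rect" ([centre column, centre row, width, height] in pixels, round what is visible of it).
The state is a dict: "clock": time; "joints": joint angles; "qd": joint speeds; "effort": joint torques, N m; "eef_pos": TCP position; "eef_rot": TCP orientation; "wrist_force": force on the tool from outside, world axes, zero at the start; "moment": the same for the moment, N m; "finger_gap": finger opening in mm; "finger_force": force on a finger pad.
Only numpy, scipy, OpenCV 4.12 (cv2) and the standard library are available. Lean on these libraries where they do the work, as an engineer would, in place of code of your own. Each camera call takes 0.05 s, during which the arm holds its last target. There are 200 camera calls.

## Working session

There is one attempt and no reset: what is moved stays moved. The work goes in short steps, Python scripts to look and compute and a tool call to move; the robot and the scene stay as the last step left them, time stands still between calls to the robot, and variables do not carry over. Pictures are saved under pics/ and viewed, at most 14 in all, crops included, and the job is handed in when it is done.

Besides the shell and the picture viewer there is one more tool, called after "Emit:" in YAML: its name, and indented under it one key for each argument. arm_command: Moves the arm, as the interface text tells. Its arguments: {"type":"object","properties":{"steps":{"type":"array","items":{"type":"array","items":{"type":"number"}}},"force":{"type":"number"}},"required":["steps"]}

```bash
mkdir -p pics
cat > h.py <<'E'
import numpy as np,cv2
from cell import monitor,imaging,job,find_in,trace
def pic(n,f=None):
    c=imaging.camera(n)
    if f: cv2.imwrite(f'pics/{f}.png',c['img'][:,:,::-1])
    return c
def ray(c,uv):
    p=cv2.undistortPoints(np.array([[uv]],float),np.array(c['mtx']),np.array(c['D'],float))[0,0]
    V=np.array(c['view']);R=V[:3,:3];o=-R.T@V[:3,3]
    return o,R.T@np.array([p[0],p[1],1])
def at(c,uv,z):
    o,d=ray(c,uv);return (o+d*(z-o[2])/d[2]).round(1)
def proj(c,P):
    V=np.array(c['view']);r,_=cv2.Rodrigues(V[:3,:3])
    return cv2.projectPoints(np.array(P,float).reshape(-1,1,3),r,V[:3,3],np.array(c['mtx']),np.array(c['D'],float))[0][:,0]
E
python3 - <<'E'
from h import *
a=pic('scene','s0');b=pic('side','d0')
for nm,c in(('scene',a),('side',b)):
    V=np.array(c['view']);print(nm,(-V[:3,:3].T@V[:3,3]).round())
    for t in['filter_center','block_center','sensor_center','pipe_stand_seat','gauge_stand_seat','readout_stand_seat','mat_top','cup','collar','bottle']:
        try:
            print(t,[(np.round(r['rect']).astype(int).tolist(),round(r['p'],2)) for r in find_in(c,t)[:4]])
        except Exception as e: print(t,e)
print(monitor.read_state())
E
```

```text
scene [1157.  566.  638.]
filter_center [([234, 187, 20, 29], 0.81), ([316, 359, 31, 58], 0.21)]
block_center [([373, 332, 30, 46], 0.88), ([268, 289, 31, 41], 0.76), ([247, 248, 19, 18], 0.41)]
sensor_center [([260, 319, 90, 64], 0.67), ([338, 229, 21, 36], 0.62), ([234, 187, 16, 27], 0.33)]
pipe_stand_seat [([324, 197, 68, 30], 0.95), ([331, 253, 82, 44], 0.87)]
gauge_stand_seat [([225, 208, 67, 35], 0.79)]
readout_stand_seat [([259, 320, 90, 62], 0.86)]
mat_top [([453, 316, 81, 59], 0.64)]
cup [([341, 300, 21, 29], 0.62), ([268, 288, 25, 43], 0.47), ([331, 254, 84, 44], 0.22)]
collar [([249, 247, 18, 16], 0.81)]
bottle [([316, 360, 33, 55], 0.86), ([342, 298, 22, 28], 0.39)]
side [ 510. -673.  772.]
filter_center [([299, 411, 36, 49], 0.85)]
block_center [([418, 231, 43, 36], 0.83), ([308, 256, 90, 57], 0.67)]
sensor_center [([294, 239, 20, 43], 0.74)]
pipe_stand_seat [([310, 257, 91, 56], 0.91), ([375, 317, 23, 24], 0.53)]
gauge_stand_seat [([322, 425, 113, 70], 0.93)]
readout_stand_seat [([432, 237, 97, 69], 0.78)]
mat_top [([309, 160, 57, 38], 0.81)]
cup [([365, 202, 24, 28], 0.67), ([444, 164, 26, 48], 0.17)]
collar [([374, 318, 26, 27], 0.71)]
bottle [([443, 164, 27, 51], 0.7)]
{'clock': 1.1, 'joints': array([ 1.22336701e+00,  2.99896937e-01,  1.52098939e+00,  2.94752037e-05,
        1.32071228e+00, -6.66271135e-02]), 'qd': array([-0.00011993, -0.00088329, -0.0024639 ,  0.00208692,  0.00090903,
        0.00076487]), 'effort': array([-6.41157312e-04, -5.31646657e+01, -3.52926064e+01,  7.08578923e-02,
        2.11395440e-02, -2.96692441e-06]), 'eef_pos': array([152.42632004, 528.44799845, 198.15175382]), 'eef_rot': array([-3.14158861e+00, -2.88917379e-05,  2.86078316e+00]), 'wrist_force': array([ 0.56069151, -0.27796219, -0.09237855]), 'moment': array([ 0.00737026, -0.0345242 , -0.00858809]), 'finger_force': 0.0, 'finger_gap': 93.71219749458285}
```

View pics/s0.png

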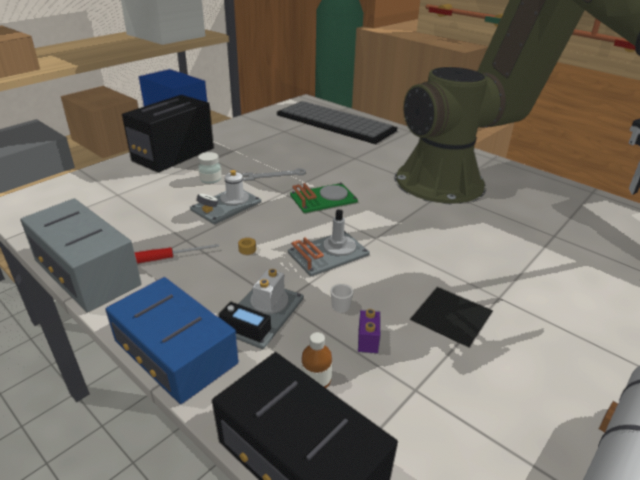

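View pics/d0.png

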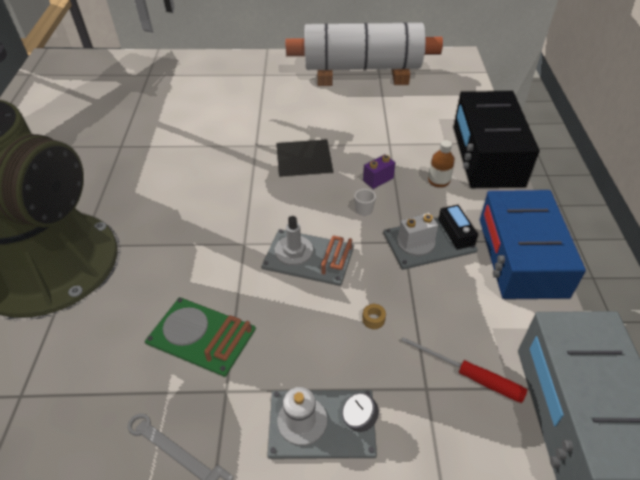

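Scene view: the sensor stands on the pipe stand (331,253), the block on the readout stand (260,319), and the filter on the gauge stand (226,206). The empty mat is at (453,316). Look-alikes are the green pipe plate (324,197) and the purple block (370,332), both to be left alone. The real block is silver, at (268,289), and the cylinders at the back and the cup, collar and bottle are not targets. Next I fit coarse poses with the masks.

```bash
cat > fit.py <<'E'
from h import *
from scipy.optimize import minimize
def box(x0,x1,y0,y1,z0,z1): return np.array([[x,y,z] for x in(x0,x1) for y in(y0,y1) for z in(z0,z1)],float)
def cyl(r,z0,z1,n=24,ph=0): 
    a=np.arange(n)*2*np.pi/n+ph; return np.array([[r*np.cos(t),r*np.sin(t),z] for t in a for z in(z0,z1)])
pl=box(-48,105,-50,50,0,12)
M={'pipe_stand_seat':[pl,cyl(36,12,18),box(64,103,-40,40,12,38)],
'gauge_stand_seat':[pl,cyl(36,12,18)],
'readout_stand_seat':[pl,cyl(36,12,18),box(63,103,-43,43,12,50)],
'mat_top':[box(-60,60,-60,60,0,4)],
'filter_center':[cyl(22,0,56),cyl(19,56,60),cyl(7,60,70)],
'block_center':[box(-30,30,-18,18,0,46)]+[cyl(8,46,54)+[s*15,0,0] for s in(-1,1)],
'sensor_center':[cyl(21,0,14,6),cyl(13,14,64),cyl(8,64,84)]}
def world(P,p,z): 
    c,s=np.cos(p[2]),np.sin(p[2]); return P@np.array([[c,s,0],[-s,c,0],[0,0,1]])+[p[0],p[1],z]
def sil(c,m,p,z):
    I=np.zeros((480*4,640*4),np.uint8)
    for P in M[m]:
        h=cv2.convexHull((proj(c,world(P,p,z))*4+1.5).astype(np.float32)); cv2.fillPoly(I,[np.round(h).astype(int)],255)
    return cv2.resize(I,(640,480),interpolation=cv2.INTER_AREA)/255.
def fit(views,m,p0,z,yaw=True,ig=None):
    # views: list of (cam,mask,ignore)
    def f(q):
        p=[q[0],q[1],q[2]/50 if yaw else 0]
        return sum(np.abs(sil(c,m,p,z)-k)[~g].sum()/k.sum() for c,k,g in views)
    q=[p0[0],p0[1],p0[2]*50];S=np.array([q]+[[q[j]+(15 if j==i else 0) for j in range(3)] for i in range(3)])
    if not yaw:S=S[:3,:2];q=q[:2]
    r=minimize(f,q,method='Nelder-Mead',options=dict(initial_simplex=S,xatol=.1,fatol=1e-4,maxiter=150))
    x=r.x.tolist(); return np.round([x[0],x[1],x[2]/50 if yaw else 0],3),round(r.fun,3)
E
cat > coarse.py <<'E'
from fit import *
a=pic('scene');b=pic('side')
def tr(c,n,uv):
    L=trace(c,n); L=[r for r in L if np.hypot(r['rect'][0]-uv[0],r['rect'][1]-uv[1])<25]
    if not L: print('miss',n); return None
    return np.array(L[0]['region'])
U={'filter_center':((234,187),(299,408)),'block_center':((268,289),(418,231)),'sensor_center':((338,229),(294,239)),
'pipe_stand_seat':((331,253),(310,257)),'gauge_stand_seat':((225,208),(322,425)),'readout_stand_seat':((259,320),(432,237)),'mat_top':((453,316),(309,160))}
K={n:[tr(c,n,uv) for c,uv in zip((a,b),u)] for n,u in U.items()}
on={'pipe_stand_seat':'sensor_center','gauge_stand_seat':'filter_center','readout_stand_seat':'block_center'}
# initial yaw guesses from gadget vs part pixels in side view
Y={'pipe_stand_seat':at(b,(337,254),35)-at(b,(295,250),18),'gauge_stand_seat':at(b,(360,410),40)-at(b,(302,424),18),'readout_stand_seat':at(b,(457,226),45)-at(b,(418,246),18)}
yaw={k:np.arctan2(v[1],v[0]) for k,v in Y.items()}
for n,u in U.items():
    part=n.endswith('center'); z=18 if part else 0
    p0=at(b,u[1],30 if part else 10)
    st=[s for s in on if on[s]==n]
    y0=yaw[n] if n in yaw else yaw[st[0]] if st else 0
    V=[]
    for i,c in enumerate((a,b)):
        if K[n][i] is None: continue
        g=np.zeros((480,640),bool)
        if n in on:
            k=K[on[n]][i]
            if k is not None: g=cv2.dilate(k.astype(np.uint8),np.ones((3,3)))>0
            if n=='gauge_stand_seat':
                gx=np.round(cv2.convexHull(proj(c,world(box(56,110,-26,26,12,60),[*at(b,(302,424),18)[:2],y0],0)).astype(np.float32))).astype(int)
                t=np.zeros((480,640),np.uint8);cv2.fillPoly(t,[gx],1);g|=t>0
        V.append((c,K[n][i],g))
    print(n,len(V),'p0',p0,round(y0,2),*[str(x) for x in fit(V,n,[p0[0],p0[1],y0],z,yaw=n not in('filter_center','sensor_center'))],[[str(x) for x in fit([v],n,[p0[0],p0[1],y0],z,yaw=n not in('filter_center','sensor_center'))] for v in V])
E
python3 coarse.py
```

```text
miss mat_top
filter_center 2 p0 [ 473.5 -312.    30. ] 0.11 [ 474.97  -323.083    0.   ] 0.136 [['[ 473.529 -324.669    0.   ]', '0.063'], ['[ 475.335 -323.184    0.   ]', '0.059']]
block_center 2 p0 [690.7  39.7  30. ] 0.33 [6.86138e+02 3.06180e+01 3.48000e-01] 0.153 [['[6.85793e+02 3.06730e+01 3.40000e-01]', '0.044'], ['[6.86802e+02 2.93950e+01 4.37000e-01]', '0.104']]
sensor_center 2 p0 [457.   22.5  30. ] -0.33 [457.188   5.617   0.   ] 0.252 [['[458.294   6.571   0.   ]', '0.148'], ['[457.714   3.562   0.   ]', '0.082']]
pipe_stand_seat 2 p0 [486.6  -5.1  10. ] -0.33 [ 4.56313e+02  9.75500e+00 -2.77000e-01] 0.161 [['[ 4.52634e+02  8.15500e+00 -2.61000e-01]', '0.099'], ['[ 4.56878e+02  9.66100e+00 -2.87000e-01]', '0.046']]
gauge_stand_seat 2 p0 [ 506.4 -328.6   10. ] 0.11 [ 4.76748e+02 -3.25608e+02  9.00000e-03] 0.145 [['[ 4.74742e+02 -3.26610e+02 -5.00000e-03]', '0.068'], ['[ 4.78256e+02 -3.21818e+02 -1.70000e-02]', '0.038']]
readout_stand_seat 2 p0 [720.2  42.6  10. ] 0.33 [6.83513e+02 2.95080e+01 2.76000e-01] 0.236 [['[6.8218e+02 2.8220e+01 2.8000e-01]', '0.13'], ['[6.85219e+02 3.05130e+01 2.68000e-01]', '0.096']]
mat_top 1 p0 [482.4 280.3  10. ] 0 [4.70294e+02 3.00781e+02 1.01000e-01] 0.066 [['[4.70294e+02 3.00781e+02 1.01000e-01]', '0.066']]
```

```bash
cat >> h.py <<'E'
def rel(x,y,z,yaw):
    s=monitor.read_state();p=s['eef_pos'];w=s['eef_rot'][2]
    d=np.array([x,y,z])-p;c,n=np.cos(w),np.sin(w)
    t=-(yaw-w);t=(t+np.pi/2)%np.pi-np.pi/2
    return np.round([d[0]*c+d[1]*n, d[0]*n-d[1]*c, -d[2], np.degrees(t)],1)
E
python3 - <<'E'
from h import *
c=pic('wrist');V=np.array(c['view']);print((-V[:3,:3].T@V[:3,3]).round(),V[:3,:3].round(2).tolist(),c['mtx'])
b=pic('side')
for n,uv in dict(cup=(365,212),collar=(374,325),bottle=(442,182),purple=(379,182),green=(185,330)).items(): print(n,at(b,uv,5))
print('mat corners',[at(b,u,4).tolist() for u in((276,145),(329,140),(333,170),(280,175))])
print(rel(430,20,300,2.865))
E
```

```text
[ 72. 551. 384.] [[0.28, 0.96, 0.0], [0.92, -0.27, 0.28], [0.27, -0.08, -0.96]] [[330.69289939   0.         317.93283289]
 [  0.         330.69289939 238.52975373]
 [  0.           0.           1.        ]]
cup [596.8 118.6   5. ]
collar [ 595.1 -154.     5. ]
bottle [765.8 207.3   5. ]
purple [632.2 209.8   5. ]
green [ 279.5 -159.1    5. ]
mat corners [[405.9, 343.2, 4.0], [528.0, 360.2, 4.0], [534.9, 252.4, 4.0], [419.7, 237.4, 4.0]]
[-4.076e+02 -4.116e+02 -1.019e+02 -2.000e-01]
```

```bash
python3 -c "
from h import *
print(rel(450,20,230,2.865))"
```

```text
[-4.268e+02 -4.061e+02 -3.190e+01 -2.000e-01]
```

Emit:
arm_command:
  steps:
    - [0.75,-40,-40,-5,0]
    - [0.75,-80,-80,-10,0]
    - [0.75,-120,-120,-15,0]
    - [0.75,-160,-160,-20,0]
    - [0.75,-200,-200,-25,0]
    - [0.75,-240,-240,-30,0]
    - [0.75,-280,-280,-32,0]
    - [0.75,-320,-320,-32,0]
    - [0.75,-360,-360,-32,0]
    - [0.75,-400,-390,-32,0]
    - [0.75,-427,-406,-32,0]
    - [0.75,-427,-406,-32,0]

```text
clock: 3.5
eef_pos: [450.8, 18.7, 229.8]
eef_rot: [-3.141, -0.001, 2.858]
wrist_force: [0.3, 0.8, -1.1]
finger_gap: 71.0
finger_force: 0.0
```

Run:
```python
from fit import *
s=monitor.read_state();print(s['clock'],s['eef_pos'],s['eef_rot'])
c=pic('wrist','w1')
for n in M: print(n,[(np.round(r['rect']).astype(int).tolist(),round(r['p'],2)) for r in find_in(c,n)[:3]])
P={'pipe_stand_seat':(456,9,18),'gauge_stand_seat':(477,-325,18),'readout_stand_seat':(684,29,18),'mat_top':(470,300,4),'sensor_center':(457,5,102)}
for n,p in P.items(): print(n,proj(c,[p]).round())
```

```text
3.5 [450.80210591  18.7484463  229.79755196] [-3.14135967e+00 -6.40435074e-04  2.85843276e+00]
pipe_stand_seat [([313, 238, 82, 126], 0.79), ([135, 136, 88, 141], 0.73)]
gauge_stand_seat [([96, 302, 104, 95], 0.65)]
readout_stand_seat [([374, 381, 100, 116], 0.74)]
mat_top []
filter_center [([68, 307, 58, 50], 0.88)]
block_center [([374, 376, 42, 62], 0.8), ([504, 300, 63, 55], 0.74)]
sensor_center [([309, 226, 34, 41], 0.65)]
pipe_stand_seat [[312. 218.]]
gauge_stand_seat [[ 83. 299.]]
readout_stand_seat [[371. 364.]]
mat_top [[539. 162.]]
sensor_center [[307. 239.]]
```

View pics/w1.png

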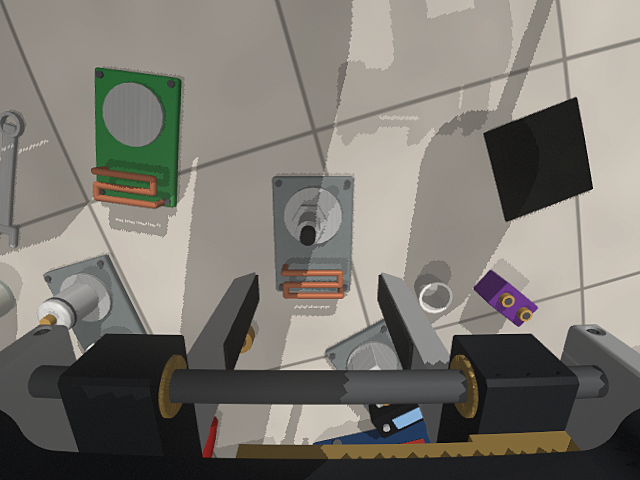

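Wrist view: the real pipe stand is at (313,238) with the sensor's black top at (307,235). The mat corners are about (576,97), (592,187), (506,221) and (485,133); the green plate is at left and the purple block at right. Next I refine the sensor, pipe stand and mat.

```bash
cat > wfit.py <<'E'
from fit import *
def best(c,n,guess,z,ignore=(),r=60):
    L=trace(c,n); uv=proj(c,[[guess[0],guess[1],z+20]])[0]
    L=[q for q in L if np.hypot(q['rect'][0]-uv[0],q['rect'][1]-uv[1])<r]
    if not L: print('miss',n); return
    k=np.array(L[0]['region']);g=np.zeros((480,640),bool)
    for m,p,zz in ignore: g|=cv2.dilate((sil(c,m,p,zz)>0).astype(np.uint8),np.ones((7,7)))>0
    print(n,*fit([(c,k,g)],n,guess,z,yaw=n not in('filter_center','sensor_center')))
E
python3 - <<'E'
from wfit import *
c=pic('wrist')
best(c,'sensor_center',[457,6,0],18)
best(c,'pipe_stand_seat',[456,9,-.28],0,[('sensor_center',[457,6,0],18)])
K=[at(c,u,4) for u in((576,97),(592,187),(506,221),(485,133))];print(np.array(K).tolist(),np.mean(K,0))
# dark blob for the mat
g=c['img'].max(2);m=((g<60)).astype(np.uint8);m[:, :470]=0;m[230:]=0;m[:80]=0
ct=max(cv2.findContours(cv2.morphologyEx(m,cv2.MORPH_OPEN,np.ones((3,3))),0,2)[0],key=cv2.contourArea)
W=np.array([at(c,p,4)[:2] for p in ct[:,0].astype(float)],np.float32);print(cv2.minAreaRect(W))
# seat circle: brightness inside the plate
E
```

```text
sensor_center [455.644   5.147   0.   ] 0.089
pipe_stand_seat [ 4.54116e+02  9.71000e+00 -2.84000e-01] 0.036
[[402.9, 356.3, 4.0], [518.9, 368.7, 4.0], [532.5, 251.2, 4.0], [415.5, 240.2, 4.0]] [467.45 304.1    4.  ]
((468.9762268066406, 301.16241455078125), (119.46253967285156, 119.73574829101562), 5.599339485168457)
```

```bash
python3 -c "
from h import *
print(rel(456,5.5,62,2.858))"
```

```text
[ -9.8 -12.5 168.2   0.2]
```

Emit:
arm_command:
  steps:
    - [0.75,-10,-12,40,0]
    - [0.75,-10,-12,80,0]
    - [0.75,-10,-12,115,0]
    - [0.75,-10,-12,145,0]
    - [0.75,-10,-12,162,0]
    - [0.75,-10,-12,168,0]
    - [0.75,-10,-12,168,0]
    - [0.1,-10,-12,168,0]
    - [0.1,-10,-12,168,0]
    - [0.1,-10,-12,168,0]
    - [0.1,-10,-12,168,0]
    - [0.1,-10,-12,168,0]
    - [0.1,-10,-12,168,0]
  force: 20

```text
clock: 5.68
eef_pos: [456.5, 5.7, 62.2]
eef_rot: [3.142, 0.0, 2.861]
wrist_force: [0.7, -0.5, 1.0]
finger_gap: 25.5
finger_force: 20.0
```

```bash
python3 -c "
from h import *
print(monitor.read_state()['finger_gap'],monitor.read_state()['finger_force'])
pic('wrist','w2')"
```

```text
25.464148296873987 19.999001026153564
```

View pics/w2.png

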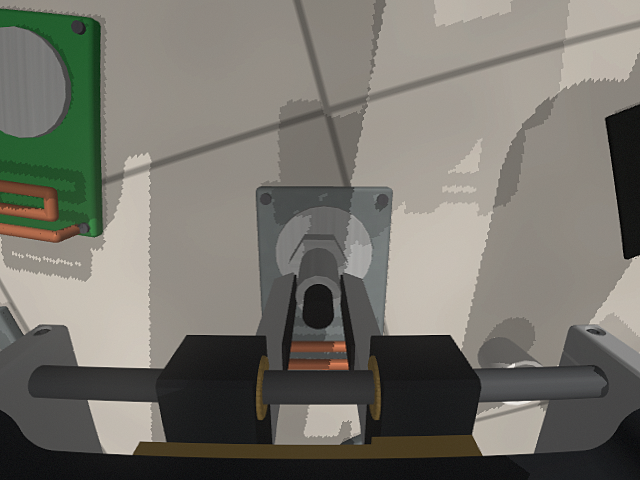

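Grasp is good: gap 25.5 mm, stem upright between the pads at (318,290). Now to the mat.

```bash
python3 -c "
from h import *
print(rel(469,301.5,48.7,2.861))"
```

```text
[ 69.9 287.7  13.5  -0. ]
```

Emit:
arm_command:
  steps:
    - [0.1,0,0,-15,0]
    - [0.1,0,0,-40,0]
    - [0.1,5,10,-65,0]
    - [0.1,12,40,-75,0]
    - [0.1,22,80,-75,0]
    - [0.1,32,125,-75,0]
    - [0.1,42,170,-75,0]
    - [0.1,52,215,-75,0]
    - [0.1,62,255,-70,0]
    - [0.1,68,280,-55,0]
    - [0.1,70,288,-35,0]
    - [0.1,70,288,-15,0]
    - [0.1,70,288,0,0]
    - [0.1,70,288,8,0]
    - [0.1,70,288,11,0]
    - [0.1,70,288,13,0]
    - [0.1,70,288,13.5,0]
    - [0.1,70,288,13.5,0]

```text
clock: 7.98
eef_pos: [469.1, 301.9, 48.9]
eef_rot: [3.141, 0.0, 2.861]
wrist_force: [-0.3, 0.5, -1.1]
finger_gap: 25.4
finger_force: 20.0
```

```bash
python3 -c "
from h import *
pic('wrist','w3')"
```

```text
(no output)
```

View pics/w3.png

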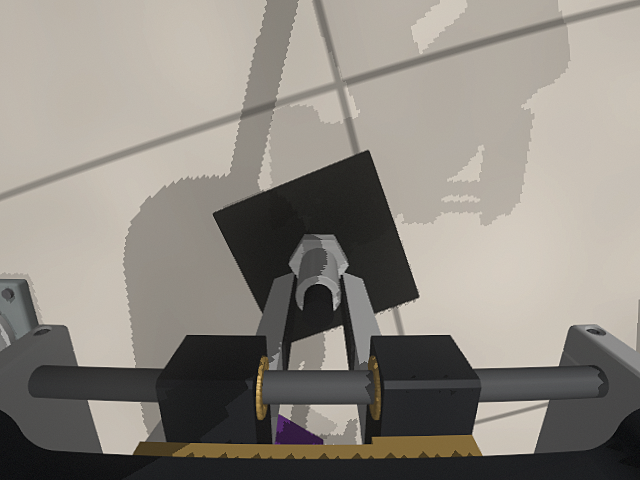

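The sensor is over the mat; mat corners are at (213,214), (370,151) and (419,298), with the foot at about (319,255). I'll check the mat's middle from its diagonal.

Run:
```python
from wfit import *
c=pic('wrist');print((at(c,(213,214),4)+at(c,(419,298),4))/2, at(c,(370,151),4))
best(c,'sensor_center',[469,302,0],5)
```

```text
[469.45 302.8    4.  ] [405.  356.6   4. ]
sensor_center [468.184 301.237   0.   ] 0.064
```

Emit:
arm_command:
  steps:
    - [0.1,0,0,0.5,0]
    - [0.7,0,0,0.5,0]
    - [0.7,0,0,0.5,0]
    - [0.7,0,0,0.5,0]
    - [0.7,0,0,0.5,0]
    - [0.7,0,0,-20,0]
    - [0.7,0,0,-60,0]
    - [0.7,0,0,-110,0]
    - [0.7,0,-20,-150,0]
    - [0.7,-20,-60,-170,0]
    - [0.7,-40,-110,-170,0]
    - [0.7,-60,-160,-170,0]
    - [0.7,-75,-210,-170,0]
    - [0.7,-90,-260,-170,0]
    - [0.7,-90,-310,-170,0]
    - [0.7,-90,-360,-170,0]
    - [0.7,-90,-400,-170,0]
    - [0.7,-90,-410,-170,0]
    - [0.7,-90,-410,-170,0]

```text
clock: 10.5
eef_pos: [441.9, -117.0, 218.7]
eef_rot: [3.141, 0.0, 2.86]
wrist_force: [0.3, 0.5, -0.1]
finger_gap: 65.7
finger_force: 0.0
```

Run:
```python
from wfit import *
c=pic('wrist','w4')
best(c,'pipe_stand_seat',[454.5,9.7,-.28],0)
best(c,'filter_center',[475,-324,0],18,r=90)
best(c,'gauge_stand_seat',[477,-325,0],0,[('filter_center',[475,-323.5,0],18)],r=90)
best(c,'block_center',[686,30.5,.34],18)
best(c,'readout_stand_seat',[684,29,.28],0,[('block_center',[686,30.5,.34],18)])
```

```text
pipe_stand_seat [ 4.54529e+02  9.50600e+00 -2.88000e-01] 0.035
filter_center [ 473.586 -322.288    0.   ] 0.039
gauge_stand_seat [ 4.75558e+02 -3.23627e+02 -2.70000e-02] 0.315
miss block_center
readout_stand_seat [6.85104e+02 3.03420e+01 2.58000e-01] 2.727
```

View pics/w4.png

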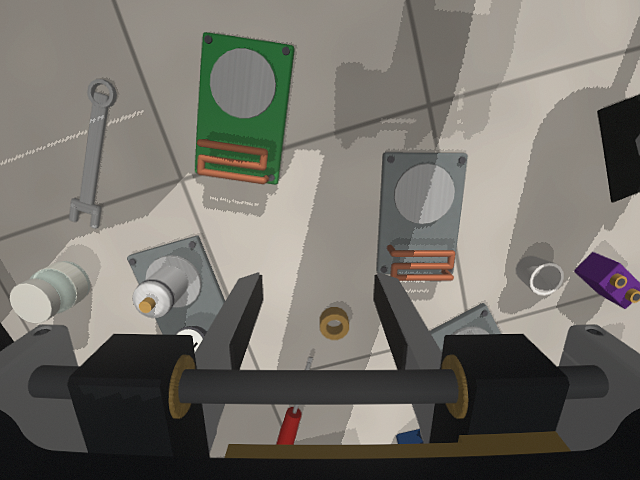

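Wrist view: the pipe seat is clear, circle at (425,193). The filter is at (165,285) on the gauge stand, and an extra white jar stands at (50,290), whose clearance I'll check.

Run:
```python
from wfit import *
c=pic('wrist');print(at(c,(75,272),5),at(c,(35,303),50))
print(rel(450,-320,230,3.12), 'seat c',at(c,(425,193),18))
```

```text
[ 430.6 -452.6    5. ] [ 445.9 -484.4   50. ]
[ -63.8 -193.4  -11.4  -14.8] seat c [453.3  11.2  18. ]
```

Emit:
arm_command:
  steps:
    - [0.7,-15,-40,-3,-3]
    - [0.7,-30,-80,-6,-6]
    - [0.7,-42,-125,-9,-10]
    - [0.7,-55,-165,-11,-13]
    - [0.7,-64,-190,-11,-15]
    - [0.7,-64,-193,-11,-15]
    - [0.7,-64,-193,-11,-15]

```text
clock: 11.72
eef_pos: [449.9, -319.5, 229.5]
eef_rot: [3.141, -0.0, 3.122]
wrist_force: [0.4, -0.1, 0.5]
finger_gap: 65.6
finger_force: 0.0
```

Run:
```python
from wfit import *
c=pic('wrist','w5')
best(c,'filter_center',[474,-323,0],18,r=90)
# gauge stand w/ gauge & filter ignored
M['gg']=[box(50,115,-32,32,12,62)]
best(c,'gauge_stand_seat',[477,-325,0],0,[('filter_center',[474,-323,0],18),('gg',[477,-325,0],0)],r=90)
print(rel(474,-323,53,3.12))
```

```text
filter_center [ 473.552 -323.128    0.   ] 0.051
gauge_stand_seat [ 4.76889e+02 -3.23024e+02 -7.00000e-03] 0.027
[-24.   -3.2 176.9   0.2]
```

View pics/w5.png

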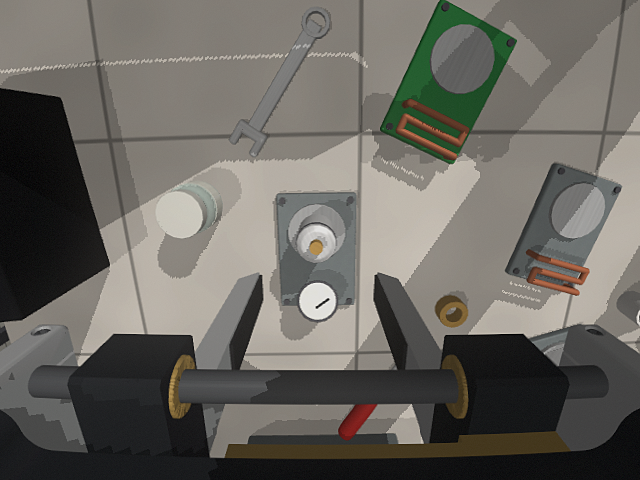

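Wrist view: the filter (317,240) is between the open fingers, the gauge is at (318,301), and the jar at (188,210) is well clear. Descend and grip.

Emit:
arm_command:
  steps:
    - [0.7,-24,-3.2,40,0]
    - [0.7,-24,-3.2,80,0]
    - [0.7,-24,-3.2,120,0]
    - [0.7,-24,-3.2,150,0]
    - [0.7,-24,-3.2,170,0]
    - [0.7,-24,-3.2,177,0]
    - [0.7,-24,-3.2,177,0]
    - [0.3,-24,-3.2,177,0]
    - [0.3,-24,-3.2,177,0]
    - [0.3,-24,-3.2,177,0]
    - [0.3,-24,-3.2,177,0]
    - [0.3,-24,-3.2,177,0]
  force: 25

```text
clock: 13.38
eef_pos: [474.1, -323.9, 53.2]
eef_rot: [-3.141, 0.001, 3.123]
wrist_force: [0.5, 2.7, 6.7]
finger_gap: 43.4
finger_force: 25.0
```

```bash
python3 -c "
from h import *
print(rel(454.5,9.7,53.7,2.857),monitor.read_state()['finger_force'])"
```

```text
[ 25.9 333.2  -0.5  15.2] 25.007222121348605
```

Emit:
arm_command:
  steps:
    - [0.3,0,0,-15,0]
    - [0.3,0,0,-40,0]
    - [0.3,0,10,-65,0]
    - [0.3,3,40,-75,2]
    - [0.3,6,85,-75,4]
    - [0.3,10,130,-75,6]
    - [0.3,14,180,-75,9]
    - [0.3,18,230,-75,12]
    - [0.3,22,280,-75,14]
    - [0.3,25,315,-70,15]
    - [0.3,26,333,-55,15]
    - [0.3,26,333,-35,15]
    - [0.3,26,333,-18,15]
    - [0.3,26,333,-8,15]
    - [0.3,26,333,-3,15]
    - [0.3,26,333,-1.5,15]
    - [0.3,26,333,-1.5,15]

```text
clock: 15.5
eef_pos: [454.3, 9.5, 54.5]
eef_rot: [3.141, 0.0, 2.861]
wrist_force: [0.2, 0.5, -2.9]
finger_gap: 42.9
finger_force: 25.0
```

Run:
```python
from wfit import *
print(monitor.read_state()['eef_pos'],rel(454.5,9.7,53.2,2.86))
c=pic('wrist','w6')
best(c,'filter_center',[454.5,9.7,0],19)
best(c,'pipe_stand_seat',[454.5,9.7,-.285],0,[('filter_center',[454.5,9.7,0],18)])
```

```text
[454.33832689   9.49582957  54.51329107] [-0.1  0.2  1.3  0. ]
filter_center [453.569   9.022   0.   ] 0.045
pipe_stand_seat [ 4.54269e+02  1.01640e+01 -2.89000e-01] 0.505
```

View pics/w6.png

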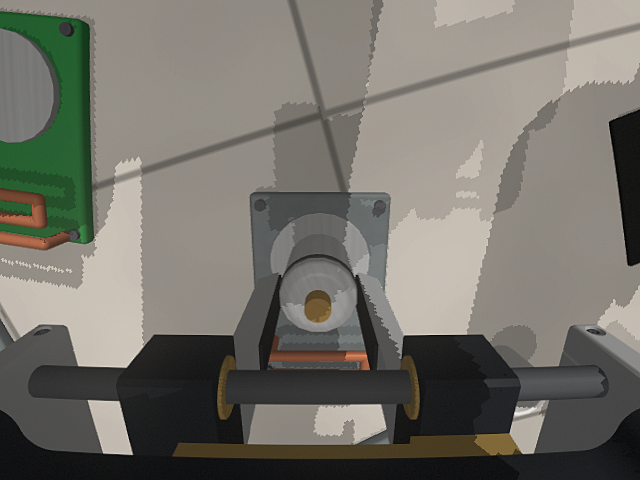

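Filter sits over the seat centre at (318,230), standing square between the pads. Lower, release and go look at the block.

Emit:
arm_command:
  steps:
    - [0.3,-0.4,0.5,1,0]
    - [0.3,-0.4,0.5,1.2,0]
    - [0.7,-0.4,0.5,1.2,0]
    - [0.7,-0.4,0.5,1.2,0]
    - [0.7,-0.4,0.5,1.2,0]
    - [0.7,-0.4,0.5,1.2,0]
    - [0.7,-0.4,0.5,-20,0]
    - [0.7,-0.4,0.5,-60,0]
    - [0.7,-0.4,0.5,-100,0]
    - [0.7,-20,5,-140,-4]
    - [0.7,-60,20,-170,-8]
    - [0.7,-105,40,-175,-14]
    - [0.7,-145,55,-175,-20]
    - [0.7,-180,68,-175,-26]
    - [0.7,-188,71,-175,-32]
    - [0.7,-188,71,-175,-32]
    - [0.7,-188,71,-175,-32]

```text
clock: 17.77
eef_pos: [654.1, 25.6, 229.3]
eef_rot: [-3.142, -0.0, -2.866]
wrist_force: [0.1, -0.8, 0.7]
finger_gap: 66.1
finger_force: 0.0
```

Run:
```python
from wfit import *
c=pic('wrist','w7')
best(c,'block_center',[686,30.5,.34],18,r=90)
best(c,'readout_stand_seat',[684,29,.28],0,[('block_center',[686,30.5,.34],18)],r=90)
best(c,'filter_center',[454.5,9.7,0],18)
```

```text
block_center [6.85973e+02 3.04560e+01 3.28000e-01] 0.068
miss readout_stand_seat
filter_center [454.769   9.804   0.   ] 0.029
```

View pics/w7.png

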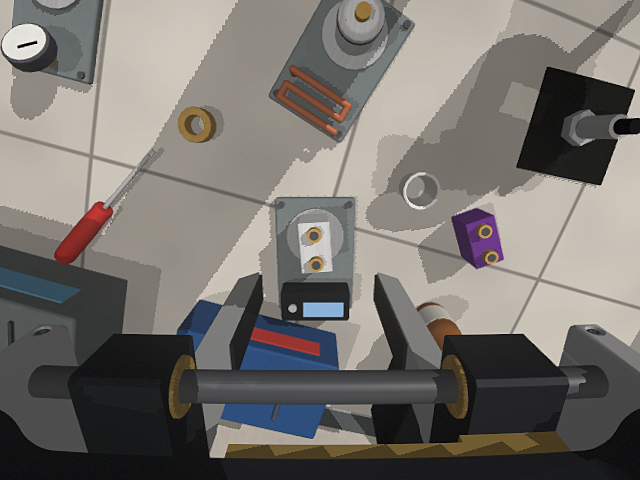

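Wrist view: silver block ports at (315,235)/(316,264), readout box at (315,300), filter standing well at (361,15). The blue instrument near (200,310)–(335,350) needs a clearance check.

Run:
```python
from h import *
c=pic('wrist')
for z in(60,100,140): print(z,[at(c,u,z).tolist() for u in((205,300),(335,345))])
b=pic('side')
# blue box near-edge: base and top corners seen from the side camera
print(at(b,(498,297),0),at(b,(482,240),0),at(b,(487,193),80),at(b,(503,257),80))
print(rel(686,30.5,44,.33))
```

```text
60 [[786.3, -78.1, 60.0], [803.2, 89.4, 60.0]]
100 [[762.4, -69.0, 100.0], [777.4, 79.6, 100.0]]
140 [[738.5, -60.0, 140.0], [751.6, 69.9, 140.0]]
[817.  -94.2   0. ] [817.5  42.5  -0. ] [819.5  88.4  80. ] [812.4 -70.9  80. ]
[-31.8  -4.  185.5  -3. ]
```

Emit:
arm_command:
  steps:
    - [0.65,-32,-4,40,-3]
    - [0.65,-32,-4,80,-3]
    - [0.65,-32,-4,120,-3]
    - [0.65,-32,-4,155,-3]
    - [0.65,-32,-4,178,-3]
    - [0.65,-32,-4,185.5,-3]
    - [0.65,-32,-4,185.5,-3]
    - [0.25,-32,-4,185.5,-3]
    - [0.25,-32,-4,185.5,-3]
    - [0.25,-32,-4,185.5,-3]
    - [0.25,-32,-4,185.5,-3]
    - [0.25,-32,-4,185.5,-3]
  force: 30

```text
clock: 19.58
eef_pos: [686.6, 30.6, 44.2]
eef_rot: [-3.141, 0.001, -2.812]
wrist_force: [-2.0, -0.1, 5.6]
finger_gap: 35.4
finger_force: 30.0
```

```bash
python3 -c "
from h import *
print(rel(476.9,-323,45,3.135),monitor.read_state()['finger_force'],monitor.read_state()['joints'])"
```

```text
[ 313.  -266.6   -0.8   19.3] 29.95823621749878 [-8.70640803e-03  7.48547705e-01  1.21699855e+00  2.09467126e-05
  1.17524322e+00 -1.90957136e+00]
```

Emit:
arm_command:
  steps:
    - [0.25,0,0,-15,0]
    - [0.25,0,0,-45,0]
    - [0.25,5,-5,-75,0]
    - [0.25,30,-25,-85,2]
    - [0.25,65,-55,-85,4]
    - [0.25,105,-90,-85,6]
    - [0.25,145,-124,-85,8]
    - [0.25,185,-158,-85,10]
    - [0.25,225,-192,-85,13]
    - [0.25,265,-226,-85,16]
    - [0.25,295,-252,-85,19]
    - [0.25,313,-266.5,-80,19.3]
    - [0.25,313,-266.5,-60,19.3]
    - [0.25,313,-266.5,-35,19.3]
    - [0.25,313,-266.5,-15,19.3]
    - [0.25,313,-266.5,-5,19.3]
    - [0.25,313,-266.5,-2,19.3]
    - [0.25,313,-266.5,-2,19.3]

```text
clock: 21.82
eef_pos: [476.8, -323.1, 46.3]
eef_rot: [-3.141, 0.001, 3.135]
wrist_force: [0.8, -0.3, -2.5]
finger_gap: 36.0
finger_force: 30.0
```

Run:
```python
from wfit import *
print(rel(476.9,-323,44.2,3.135))
c=pic('wrist','w8')
best(c,'block_center',[477,-323,0],20,r=90)
M['gg']=[box(50,115,-32,32,12,62)]
best(c,'gauge_stand_seat',[477,-323,0],0,[('block_center',[477,-323,0],20),('gg',[477,-323,0],0)],r=90)
```

```text
[-0.1  0.1  2.1 -0. ]
block_center [ 4.75987e+02 -3.23790e+02  3.00000e-03] 0.04
miss gauge_stand_seat
```

View pics/w8.png

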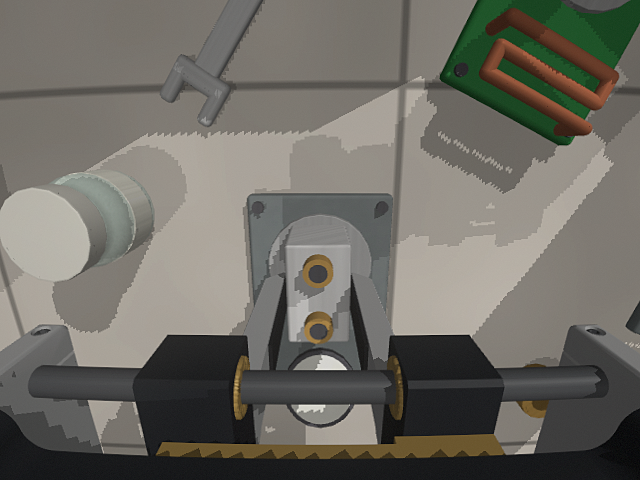

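Block is over the seat middle, square to the plate, with ports at (317,272)/(318,328). Lower, release, rise and fly to the mat.

Emit:
arm_command:
  steps:
    - [0.25,-0.5,0.4,1.5,0]
    - [0.25,-0.5,0.4,2,0]
    - [0.65,-0.5,0.4,2,0]
    - [0.65,-0.5,0.4,2,0]
    - [0.65,-0.5,0.4,2,0]
    - [0.65,-0.5,0.4,2,0]
    - [0.65,-0.5,0.4,-20,0]
    - [0.65,-0.5,0.4,-60,0]
    - [0.65,-0.5,0.4,-110,0]
    - [0.65,5,10,-155,0]
    - [0.65,10,40,-185,0]
    - [0.65,15,85,-185,0]
    - [0.65,20,135,-185,0]
    - [0.65,25,185,-185,0]

```text
clock: 23.72
eef_pos: [452.4, -136.4, 230.8]
eef_rot: [-3.141, 0.0, 3.134]
wrist_force: [-0.1, 0.0, 0.5]
finger_gap: 61.2
finger_force: 0.0
```

Run:
```python
from wfit import *
c=pic('wrist')
best(c,'block_center',[477,-323,0],18,r=90)
M['gg']=[box(50,115,-32,32,12,62)]
best(c,'gauge_stand_seat',[477,-323,0],0,[('block_center',[477,-323,0],18),('gg',[477,-323,0],0)],r=90)
print(rel(448,298,225,3.135))
```

```text
block_center [ 4.76913e+02 -3.22782e+02  1.50000e-02] 0.055
gauge_stand_seat [ 4.76851e+02 -3.23743e+02 -2.00000e-03] 0.028
[6.600e+00 4.343e+02 6.100e+00 1.000e-01]
```

Block is within a millimetre of its seat. On to the sensor.

Emit:
arm_command:
  steps:
    - [0.6,0,30,0,0]
    - [0.6,0,75,0,0]
    - [0.6,0,125,0,0]
    - [0.6,0,175,0,0]
    - [0.6,2,225,0,0]
    - [0.6,4,275,0,0]
    - [0.6,6,325,0,0]
    - [0.6,6,370,0,0]
    - [0.6,6,405,0,0]
    - [0.6,6,428,5,0]
    - [0.6,6,434,6,0]
    - [0.6,6,434,6,0]

```text
clock: 25.38
eef_pos: [450.2, 295.5, 224.5]
eef_rot: [-3.141, -0.0, 3.134]
wrist_force: [-0.2, 0.1, 0.9]
finger_gap: 56.5
finger_force: 0.0
```

Run:
```python
from wfit import *
c=pic('wrist','w9')
best(c,'sensor_center',[469,302,0],4,r=90)
best(c,'readout_stand_seat',[684,29,.28],0,r=90)
best(c,'filter_center',[454.5,9.7,0],18,r=90)
print(rel(468.7,301.7,48,3.135))
```

```text
sensor_center [468.571 300.731   0.   ] 0.068
readout_stand_seat [711.929  -6.398   1.048] 25.626
filter_center [454.268  10.488   0.   ] 0.07
[-1.85e+01  6.40e+00  1.77e+02 -1.00e-01]
```

View pics/w9.png

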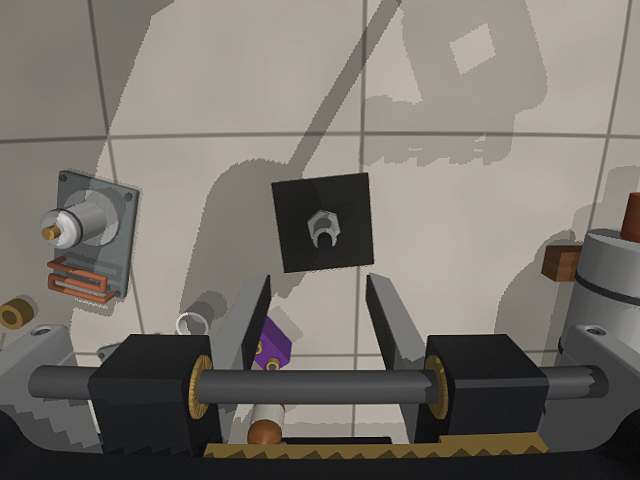

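Sensor stands upright in the mat's middle at (323,230). Grip it.

Emit:
arm_command:
  steps:
    - [0.6,-18.5,5.8,40,0]
    - [0.6,-18.5,5.8,80,0]
    - [0.6,-18.5,5.8,115,0]
    - [0.6,-18.5,5.8,148,0]
    - [0.6,-18.5,5.8,169,0]
    - [0.6,-18.5,5.8,176.5,0]
    - [0.6,-18.5,5.8,176.5,0]
    - [0.1,-18.5,5.8,176.5,0]
    - [0.1,-18.5,5.8,176.5,0]
    - [0.1,-18.5,5.8,176.5,0]
    - [0.1,-18.5,5.8,176.5,0]
    - [0.1,-18.5,5.8,176.5,0]
  force: 20

```text
clock: 27.08
eef_pos: [468.5, 302.0, 48.4]
eef_rot: [3.141, 0.0, 3.135]
wrist_force: [-1.7, 0.1, 2.6]
finger_gap: 25.7
finger_force: 20.0
```

```bash
python3 -c "
from h import *
print(rel(684.5,30,130,.27),monitor.read_state()['finger_force'])"
```

```text
[-217.9 -270.5  -81.6  -15.9] 20.000272393226624
```

Emit:
arm_command:
  steps:
    - [0.1,0,0,-15,0]
    - [0.1,0,0,-45,0]
    - [0.1,0,0,-80,0]
    - [0.1,-15,-20,-110,-1]
    - [0.1,-42,-52,-120,-3]
    - [0.1,-72,-90,-120,-5]
    - [0.1,-102,-127,-120,-7]
    - [0.1,-132,-164,-120,-9]
    - [0.1,-162,-201,-120,-12]
    - [0.1,-190,-236,-120,-14]
    - [0.1,-210,-261,-115,-16]
    - [0.1,-218,-270.5,-110,-16]
    - [0.1,-218,-270.5,-110,-16]
    - [0.1,-218,-270.5,-110,-16]

```text
clock: 28.82
eef_pos: [684.1, 31.1, 158.6]
eef_rot: [3.142, 0.0, -2.869]
wrist_force: [-0.3, 0.3, -1.3]
finger_gap: 25.2
finger_force: 20.0
```

Run:
```python
from wfit import *
c=pic('wrist','w10')
S=('sensor_center',[684.5,30,0],114)
for _ in (0,1): best(c,'readout_stand_seat',[684.5,30,.27],0,[S],r=120); c=pic('wrist')
best(c,'sensor_center',[684.5,30,0],114,r=120)
print(monitor.read_state()['eef_pos'],monitor.read_state()['eef_rot'])
print([(np.round(r['rect']).tolist(),r['p']) for r in find_in(c,'readout_stand_seat')])
a=pic('scene');b=pic('side');V=[]
for d in(a,b):
    L=trace(d,'readout_stand_seat')
    if L:
        g=cv2.dilate((sil(d,*S)>0).astype(np.uint8),np.ones((15,15)))>0
        V.append((d,np.array(L[0]['region']),g)); print(fit(V[-1:],'readout_stand_seat',[684.5,30,.27],0))
```

```text
readout_stand_seat [6.86149e+02 2.96150e+01 2.74000e-01] 0.324
readout_stand_seat [6.8599e+02 2.9270e+01 2.8300e-01] 0.347
sensor_center [684.461  29.854   0.   ] 0.084
[684.3801926   30.39206493 158.41826668] [-3.14154658e+00  2.37994716e-04 -2.86864004e+00]
[([317.0, 255.0, 96.0, 154.0], 0.8)]
(array([6.83662e+02, 3.03450e+01, 2.73000e-01]), np.float64(0.114))
(array([6.86717e+02, 2.96510e+01, 2.79000e-01]), np.float64(0.074))
```

View pics/w10.png

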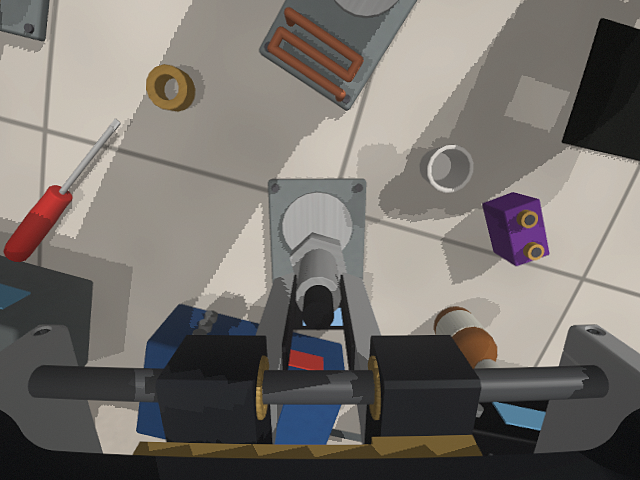

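Wrist view: the sensor is held over the readout stand; seat circle columns 282–354, top edge row about 191, plate corners (270,181)/(365,180). I'll cross-check the seat centre from these.

Run:
```python
from h import *
c=pic('wrist');u=np.array([np.cos(.276),np.sin(.276),0])
print(at(c,(318,191),18)+36*u,(at(c,(282,225),18)+at(c,(354,225),18))/2,(at(c,(270,180),12)+at(c,(365,179.5),12))/2+48*u)
print(rel(685.3,30,63.5,.276))
```

```text
[684.7375141   29.81033214  18.        ] [683.5   29.25  18.  ] [686.43335214  29.78044286  12.        ]
[-0.8 -0.2 94.6 -0.2]
```

Emit:
arm_command:
  steps:
    - [0.1,-0.8,-0.2,20,0]
    - [0.1,-0.8,-0.2,45,0]
    - [0.1,-0.8,-0.2,68,0]
    - [0.1,-0.8,-0.2,83,0]
    - [0.1,-0.8,-0.2,91,0]
    - [0.1,-0.8,-0.2,94,0]
    - [0.1,-0.8,-0.2,95.3,0]
    - [0.1,-0.8,-0.2,95.6,0]

```text
clock: 30.42
eef_pos: [685.6, 30.0, 63.1]
eef_rot: [-3.141, 0.001, -2.869]
wrist_force: [-1.1, 0.2, -1.7]
finger_gap: 25.3
finger_force: 20.0
```

Run:
```python
from wfit import *
print(rel(685.3,29.8,62.4,.276))
c=pic('wrist','w11')
best(c,'sensor_center',[685,30,0],18,r=90)
best(c,'readout_stand_seat',[685,30,.276],0,[('sensor_center',[685,30,0],18)],r=120)
```

```text
[ 0.3 -0.1  0.7 -0.2]
sensor_center [686.052  29.207   0.   ] 0.076
readout_stand_seat [6.86097e+02 3.01190e+01 2.71000e-01] 0.764
```

View pics/w11.png

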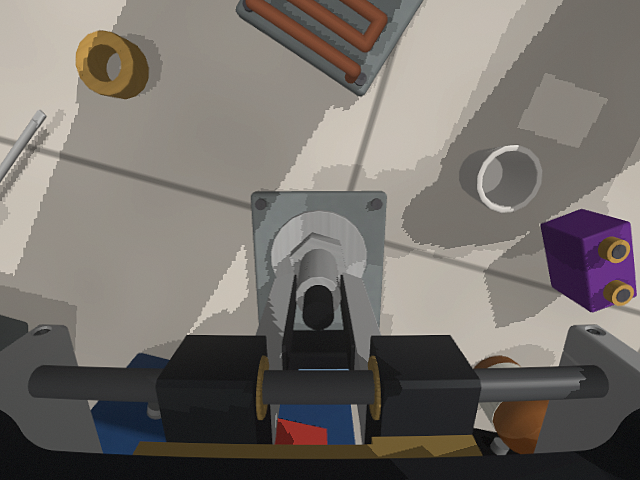

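Sensor foot (318,255) lies centrally on the seat. Lower the last bit, release, and retreat upward and back.

Emit:
arm_command:
  steps:
    - [0.1,0,0,0.6,0]
    - [0.1,0,0,0.6,0]
    - [0.65,0,0,0.6,0]
    - [0.65,0,0,0.6,0]
    - [0.65,0,0,0.6,0]
    - [0.65,0,0,0.6,0]
    - [0.65,0,0,-20,0]
    - [0.65,0,0,-60,0]
    - [0.65,0,0,-110,0]
    - [0.65,20,0,-150,0]
    - [0.65,50,0,-180,0]
    - [0.65,80,0,-190,0]
    - [0.65,100,0,-190,0]
    - [0.65,100,0,-190,0]

```text
clock: 32.33
eef_pos: [588.7, 2.8, 254.6]
eef_rot: [-3.141, 0.002, -2.87]
wrist_force: [-0.1, -0.1, -1.0]
finger_gap: 61.5
finger_force: 0.0
```

Run:
```python
from wfit import *
c=pic('wrist','w12')
best(c,'sensor_center',[685,30,0],18,r=90)
best(c,'readout_stand_seat',[685,30,.276],0,[('sensor_center',[685,30,0],18)],r=120)
best(c,'filter_center',[454.5,9.7,0],18,r=90)
pic('side','d12')
```

```text
sensor_center [685.708  29.138   0.   ] 0.099
readout_stand_seat [6.85733e+02 2.92330e+01 2.80000e-01] 0.048
filter_center [455.01    9.761   0.   ] 0.034
```

View pics/d12.png

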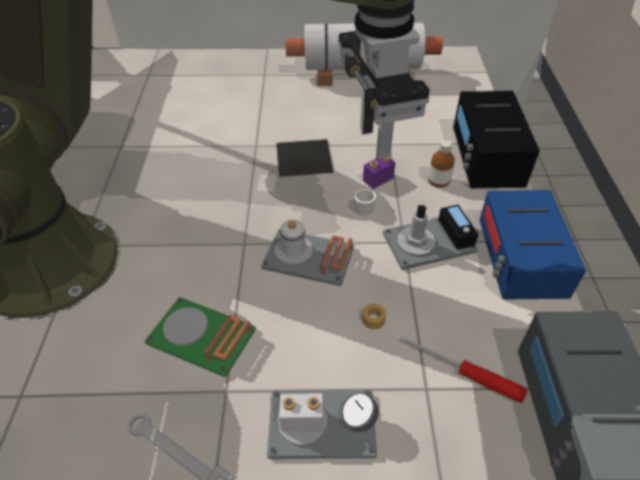

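Side view: filter on the pipe stand (292,240), block on the gauge stand (301,410) and sensor on the readout stand (419,228), all upright. The mat is empty and the cup, collar and bottle are where they were.

```bash
python3 -c "
from h import *
print(job.sign_off())"
```

```text
the job is handed in; nothing more can be done
None
```

The job is handed in at about 32 s of the 112 s allowed: the filter, valve block and sensor each stand upright on their own stand, within about 1 mm of the seat centre by the camera fits, and the cup, collar and bottle were not moved.

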